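# Make up the colour kits for two silicone pours

### The job

Make up the colour kits for the next two pours from the stock on the grey tray: the blue kit tray gets the red pot, the yellow pot and the amber bottle, the yellow kit tray gets the black pot and the white bottle. Stand each one upright on the tray floor, each pot in a small compartment of its own and the bottle in the long compartment. Knock nothing over, and leave the green pot and the upturned red cup where they are.

Things in the scene. Friction and masses are not known exactly. Their poses are not given: they have to be found in the camera images.
- red_pot_center (a point): red pigment pot: round jar of red pigment with a red ribbed screw cap of the same width and a blank white label, 44 mm in diameter, 60 mm tall, about 90 g; belongs in the blue kit tray. The point is its centre, half-way up (30 mm above its base); z is up along its axis, its yaw means nothing. At the start it stands upright on the floor of the grey stock tray.
- yellow_pot_center (a point): yellow pigment pot: round jar of yellow pigment with a yellow ribbed screw cap of the same width and a blank white label, 44 mm in diameter, 60 mm tall, about 90 g; belongs in the blue kit tray. The point is its centre, half-way up (30 mm above its base); z is up along its axis, its yaw means nothing. At the start it stands upright on the floor of the grey stock tray.
- black_pot_center (a point): black pigment pot: round jar of black pigment with a black ribbed screw cap of the same width and a blank white label, 44 mm in diameter, 60 mm tall, about 90 g; belongs in the yellow kit tray. The point is its centre, half-way up (30 mm above its base); z is up along its axis, its yaw means nothing. At the start it stands upright on the floor of the grey stock tray.
- green_pot_center (a point): green pigment pot: round jar of green pigment with a green ribbed screw cap of the same width and a blank white label, 44 mm in diameter, 60 mm tall, about 90 g; not needed, stays where it is. The point is its centre, half-way up (30 mm above its base); z is up along its axis, its yaw means nothing. At the start it stands upright on the floor of the grey stock tray.
- amber_bottle_center (a point): amber-brown glass accelerator bottle with a white cap: straight round body 38 mm in diameter up to 50 mm above its base, then a shoulder, then a cap 24 mm in diameter from 61 mm to the top at 76 mm, about 100 g; belongs in the blue kit tray. The point is its centre, half-way up (38 mm above its base); z is up along its axis, its yaw means nothing. At the start it stands upright on the floor of the grey stock tray. Grip it by the body.
- white_bottle_center (a point): white plastic thinner bottle with a blue cap: straight round body 38 mm in diameter up to 50 mm above its base, then a shoulder, then a cap 24 mm in diameter from 61 mm to the top at 76 mm, about 100 g; belongs in the yellow kit tray. The point is its centre, half-way up (38 mm above its base); z is up along its axis, its yaw means nothing. At the start it stands upright on the floor of the grey stock tray. Grip it by the body.
- blue_tray: blue kit tray, fixed to the table, 144 mm (x) by 156 mm (y), origin at the centre of its underside on the table, z up. Floor 4 mm thick; outer rim 10 mm above the table (rounded bead to 12.5 mm), inner ribs 8 to 10 mm above the table. Two small square compartments side by side on its -x half, inside 72 x 72 mm, centred at x -32, y +38 and x -32, y -38 mm; one long compartment on its +x half, inside 60 mm (x) by 148 mm (y), centred at x +38, y 0. Empty at the start.
- yellow_tray: yellow kit tray, fixed to the table, 144 mm (x) by 156 mm (y), origin at the centre of its underside on the table, z up. Floor 4 mm thick; outer rim 10 mm above the table (rounded bead to 12.5 mm), inner ribs 8 to 10 mm above the table. Two small square compartments side by side on its -x half, inside 72 x 72 mm, centred at x -32, y +38 and x -32, y -38 mm; one long compartment on its +x half, inside 60 mm (x) by 148 mm (y), centred at x +38, y 0. Empty at the start.
- stock_tray: grey stock tray, fixed to the table, 160 mm (x) by 250 mm (y), floor 4 mm thick, rim 10 mm above the table, origin at the centre of its underside, z up. The four pots and two bottles stand on it in two rows (85 mm apart along its x) of three (85 mm apart along its y), each up to 6 mm off that grid, in random order.
- red_cup_center (a point): upturned red mixing cup, 86 mm across at the table, 56 mm at the top, 100 mm tall, 60 g, loose, a bystander beyond the trays; the point is half-way up on its axis. A loose roll of masking tape, 100 mm across and 24 mm high, and a plate of mixing sticks also lie there.

How it is judged:
By the outcome, as a careful person would: the job done as asked, in the order asked, and still so for the second after the job is handed in, with the robot touching nothing.
It also fails if it takes over 125 s, if anything falls off the work surface, if the arm or the gripper's body presses on something with over 40 N, if the wrist force passes 120 N, or if a joint passes its speed limit or range.

### The arm

A 7-joint arm with a two-finger parallel gripper is mounted at the origin on the work surface. World frame = base frame: x ahead of the robot, y to its left, z up, the work surface at z = 0. Lengths are in m, angles in rad, forces in N, time in s.
With the tool pointing down it reaches from about 0.425 to 0.925 m from the base axis. Payload 6.8 kg.
Tool frame: the origin (TCP) lies at the very end of the fingers, on their centre line; the grasp point (between the pads) lies 19 mm behind it; z points along the fingers, y is the line along which they close (so a half turn about z gives the same grasp; the last joint's range is limited). The gripper opens to 85 mm and grips with 20 to 120 N. Pads are 22 mm wide; open, the fingers measure 114 mm over their backs; the gripper's body (76 mm by 85 mm) begins 54 mm behind the grasp point. The pads swing forward as they close: fully open they stand 13 mm farther back than shut.
Start: joints at [-1.439, 0.477, 0.022, 1.555, -0.011, 1.109, -0.083], TCP at [0.16, 0.656, 0.231] pointing down, gripper open.
Joint ranges: [-2.96, 2.96], [-0.34, 2.1], [-1.41, 1.46], [0.24, 2.44], [-1.37, 4.51], [0.17, 1.92], [-2.96, 2.96]. Speed limits (rad/s): [2.39, 2.39, 3.14, 3.14, 3.14, 3.14, 3.14].

### API

Orientations are given as a unit quaternion [w, x, y, z].
In Python, from station import get_obs, read_camera, hand_in gives the robot as it stands.
- The arm moves only by the tool arm_command, never from a script. Its argument "commands" is one flat list of numbers, 7 for each row, row after row: the shift along the tool's x, y, z in m, then the turn, a rotation vector about the tool's x, y, z in degrees, then the opening, from 0 (shut) to 1 (fully open). In form: [tx, ty, tz, rx, ry, rz, fingers, tx, ty, tz, rx, ry, rz, fingers, ...]. A call has 1 to 8 rows; each row is the pose to reach, as a shift and turn from the pose commanded when the call began, along the tool's axes at that moment; what a row does not reach only later rows make up. A row lasts 1/10 s, in which the tool goes at most 50 mm and 8.59 degrees, less where a joint would pass 70% of its speed; a pose out of reach is approached as far as the arm can. A call with a gripper value outside its range is refused whole. The fingers move at their own pace and stop on an object; "force" is the grip in N (left out, the last holds). Time passes only in rows, so rows that repeat a pose let the fingers close. It gives the time, the measured TCP pose, the force, the opening and the grip force at its end, in the units of the state.
- get_obs(): the state, without advancing time (a new reading comes with each control period).
- read_camera(name): name is "side" or "top" or "wrist"; returns a dict with "img" (384x512x3 uint8, red, green, blue), "camera_matrix" (3x3 intrinsics, pixels), "k1" (the pictures are not rectified: a ray, as slopes to the right and down, at radius r is drawn at 1 + k1 r^2 times it, then the intrinsics apply), "pose" (4x4, takes a point from camera to world coordinates). Camera axes: x right, y down, z forward; pixel columns grow to the right and rows downward; lengths in m; the calibration is good to about 2 mm. A picture is of the moment at which its call begins. There is no depth.
- hand_in(): hands the job in; it is judged then, once.
The state is a dict: "t": time; "q": joint angles; "joint_vel": joint speeds; "joint_torque": joint torques, N m; "eef_pos": TCP position; "tool_rot": TCP orientation; "contact_force": force on the tool from outside, world axes, zero at the start; "torque": the same for the moment, N m; "gripper_width": opening from 0.0 (shut) to 1.0 (fully open); "grasp_force": force on a finger pad.
Only numpy, scipy, OpenCV 4.12 (cv2) and the standard library are available. Lean on these libraries where they do the work, as an engineer would, in place of code of your own. Each camera call takes 0.05 s, during which the arm holds its last target. There are 200 camera calls.

## Working session

There is one attempt and no reset: what is moved stays moved. The work goes in short steps, Python scripts to look and compute and a tool call to move; the robot and the scene stay as the last step left them, time stands still between calls to the robot, and variables do not carry over. Pictures are saved under pics/ and viewed, at most 16 in all, crops included, and the job is handed in when it is done.

Besides the shell and the picture viewer there is one more tool, called after ">>>" as name(argument=value, ...) on one line, values as JSON. arm_command: Moves the arm, as the interface text tells. Its arguments: {"type":"object","properties":{"commands":{"type":"array","items":{"type":"number"}},"force":{"type":"number"}},"required":["commands"]}

```bash
mkdir -p pics; ls; python3 - <<'E'
from station import *
import cv2,numpy as np
o=get_obs();print(o['t'],o['eef_pos'],o['tool_rot'],o['gripper_width'])
for n in('top','side'):
    c=read_camera(n);print(n,c['camera_matrix'].tolist(),c['k1'],np.round(c['pose'],4).tolist())
    cv2.imwrite(f'pics/{n}0.png',c['img'][:,:,::-1])
E
```

```text
pics
0.0 [0.16019875 0.65510687 0.23030732] [-4.18325691e-05  1.19606181e-01  9.92820995e-01 -9.12291489e-04] 1.0003089842191073
top [[351.34698332914996, 0.0, 259.2168923904658], [0.0, 351.34698332914996, 194.0774559023421], [0.0, 0.0, 1.0]] -0.07819589970799258 [[0.0195, -0.9981, 0.0584, 0.513], [-0.9998, -0.0194, 0.0022, -0.0344], [-0.001, -0.0584, -0.9983, 1.081], [0.0, 0.0, 0.0, 1.0]]
side [[363.08446563204154, 0.0, 254.0190351278867], [0.0, 363.08446563204154, 192.62549504820922], [0.0, 0.0, 1.0]] -0.04047464512464734 [[-0.9815, -0.1265, 0.1435, 0.4499], [-0.191, 0.691, -0.6972, 0.6636], [-0.0109, -0.7117, -0.7024, 0.7747], [0.0, 0.0, 0.0, 1.0]]
```

View pics/top0.png

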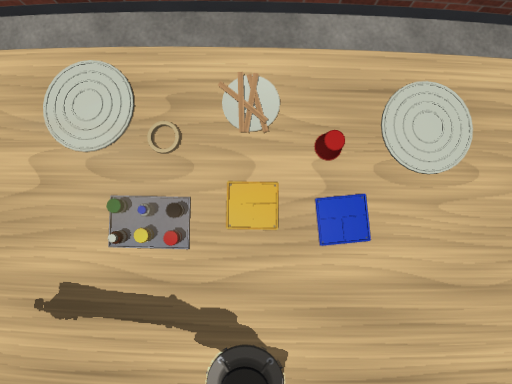

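View pics/side0.png

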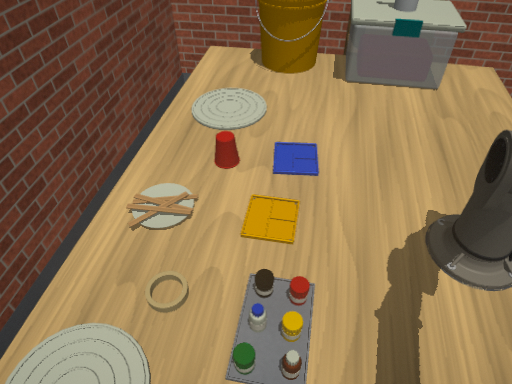

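The top view shows the stock tray: green (114,206), white bottle (144,210), black (174,210), amber (112,238), yellow (141,236), red (172,238). The yellow kit tray is at (253,206) and the blue one at (343,220). The cup is at about (330,146). The side view agrees with this layout.

```bash
cat > h.py <<'E'
from station import *
import cv2,numpy as np
from scipy.spatial.transform import Rotation as Ro
def cam(n):
    c=read_camera(n);c['n']=n;return c
def unproj(c,uv,z):
    K=c['camera_matrix'];d=(np.atleast_2d(uv)-K[:2,2])/K[0,0];s=d.copy()
    for _ in range(20): s=d/(1+c['k1']*(s**2).sum(1,keepdims=True))
    P=c['pose'];r=np.c_[s,np.ones(len(s))]@P[:3,:3].T;o=P[:3,3]
    return o[:2]+r[:,:2]*((z-o[2])/r[:,2:])
def proj(c,X):
    P=c['pose'];p=(np.atleast_2d(X)-P[:3,3])@P[:3,:3];s=p[:,:2]/p[:,2:]
    return s*(1+c['k1']*(s**2).sum(1,keepdims=True))*c['camera_matrix'][0,0]+c['camera_matrix'][:2,2]
def R():
    q=get_obs()['tool_rot'];return Ro.from_quat(q,scalar_first=True)
def shift(target,yaw=None):
    """tool-frame shift to TCP target; yaw: wanted direction (deg) of tool y in world, mod 180"""
    o=get_obs();r=R().as_matrix();t=r.T@(np.array(target)-o['eef_pos'])
    y=np.degrees(np.arctan2(r[1,1],r[0,1]))
    print('eef',np.round(o['eef_pos'],4),'t',round(o['t'],2),'shift mm',np.round(t*1000,1),'tooly yaw',round(y,1),
      '' if yaw is None else 'rz %.1f'%(-((yaw-y+90)%180-90)), 'q7 %.2f'%o['q'][6],'grip',round(o['gripper_width'],3),round(o['grasp_force'],1))
E
python3 - <<'E'
from h import *
c=cam('top');s=cam('side')
for n,a,z in [('green',(114,206),.064),('white',(143,210),.078),('black',(175,210),.064),('amber',(112,238),.08),('yellow',(141,236),.064),('red',(171,239),.064)]:
    print(n,unproj(c,a,z))
for n,a,z in [('green',(244,351),.064),('white',(258,310),.08),('black',(264,275),.064),('amber',(292,356),.08),('yellow',(292,319),.064),('red',(300,284),.064)]:
    print(n,unproj(s,a,z))
hsv=cv2.cvtColor(c['img'],cv2.COLOR_RGB2HSV)
for n,lo,hi in [('blue',(110,150,60),(130,255,255)),('yellow',(18,200,150),(28,255,255))]:
    m=cv2.inRange(hsv,lo,hi);k=max(cv2.findContours(m,0,1)[0],key=cv2.contourArea)
    b=cv2.boxPoints(cv2.minAreaRect(k));w=unproj(c,b,.01)
    print(n,w.tolist(),w.mean(0),np.linalg.norm(w-np.roll(w,1,0),axis=1),np.degrees(np.arctan2(*(w[1]-w[0])[::-1])))
for n,cc,b in(('t',c,(80,180,300,80)),('s',s,(210,130,130,254))):
    x,y,w,h=b;i=cc['img'][y:y+h,x:x+w,::-1]
    cv2.imwrite(f'pics/{n}1.png',cv2.resize(i,None,fx=2.3 if n=='s' else 2.6,fy=2.3 if n=='s' else 2.6,interpolation=cv2.INTER_CUBIC))
E
```

```text
green [[0.52919383 0.39339234]]
white [[0.51930471 0.30140599]]
black [[0.52142367 0.21166267]]
amber [[0.43673487 0.38904806]]
yellow [[0.44366885 0.30940964]]
red [[0.43722691 0.22082398]]
green [[0.53052434 0.39185064]]
white [[0.51804877 0.31015734]]
black [[0.52196433 0.21525494]]
amber [[0.43801876 0.39044132]]
yellow [[0.44688043 0.30886468]]
red [[0.43928992 0.2235607 ]]
blue [[0.5663682544780192, -0.20282855463229676], [0.5847679642847262, -0.35788617968774267], [0.44128824019368706, -0.373144678398959], [0.4238459340237751, -0.2188806362016853]] [ 0.5040676  -0.28818501] [0.14342343 0.1561455  0.14428878 0.15524699] -83.2327165693982Traceback (most recent call last):
  File "<stdin>", line 9, in <module>
ValueError: max() iterable argument is empty
```

```bash
python3 - <<'E'
from h import *
c=cam('top');s=cam('side')
print(cv2.cvtColor(c['img'],cv2.COLOR_RGB2HSV)[190,240])
hsv=cv2.cvtColor(c['img'],cv2.COLOR_RGB2HSV)[170:260,215:300]
m=cv2.inRange(hsv,(15,215,120),(32,255,255));k=max(cv2.findContours(m,0,1)[0],key=cv2.contourArea)+[215,170]
b=cv2.boxPoints(cv2.minAreaRect(k));w=unproj(c,b,.01)
print(w.tolist(),w.mean(0),np.linalg.norm(w-np.roll(w,1,0),axis=1),np.degrees(np.arctan2(*(w[1]-w[0])[::-1])))
z=lambda i,f:cv2.resize(i[:,:,::-1],None,fx=f,fy=f,interpolation=cv2.INTER_CUBIC)
a=z(c['img'][170:255,215:385],4);d=z(s['img'][130:250,230:330],3)
a=cv2.resize(a,(680,340));d=d[:, :]
o=np.zeros((600,800,3),np.uint8);o[:300,:600]=cv2.resize(a,(600,300));o[300:600,:300]=d[:300];o[300:600,320:680]=z(c['img'][180:260,90:210],3)[:300].copy() if 0 else cv2.resize(z(c['img'][180:260,90:210],1),(360,300))
cv2.imwrite('pics/m1.png',o)
E
```

```text
[ 22 174 209]Traceback (most recent call last):
  File "<stdin>", line 5, in <module>
ValueError: max() iterable argument is empty
```

```bash
python3 - <<'E'
from h import *
c=cam('top');s=cam('side')
hsv=cv2.cvtColor(c['img'],cv2.COLOR_RGB2HSV)
print([hsv[y,x].tolist() for y,x in((190,240),(200,235),(215,240),(215,265),(170,250),(205,290),(240,250))])
z=lambda i,f:cv2.resize(i[:,:,::-1],None,fx=f,fy=f,interpolation=cv2.INTER_CUBIC)
o=np.zeros((600,800,3),np.uint8);o[:300,:600]=cv2.resize(z(c['img'][170:255,215:385],1),(600,300),interpolation=cv2.INTER_CUBIC)
o[300:,:250]=z(s['img'][130:250,230:330],2.5);o[300:600,320:680]=cv2.resize(z(c['img'][180:260,90:210],1),(360,300))
cv2.imwrite('pics/m1.png',o)
m=cv2.inRange(hsv[170:260,215:300].copy(),(15,165,120),(32,255,255));k=max(cv2.findContours(m,0,1)[0],key=cv2.contourArea)+[215,170]
b=cv2.boxPoints(cv2.minAreaRect(k));w=unproj(c,b,.01)
print(b.tolist(),w.tolist(),w.mean(0),np.linalg.norm(w-np.roll(w,1,0),axis=1),np.degrees(np.arctan2(*(w[1]-w[0])[::-1])))
E
```

```text
[[22, 176, 209], [22, 176, 210], [23, 171, 209], [22, 174, 209], [19, 103, 188], [18, 105, 183], [19, 103, 196]]
[[226.0, 182.0], [277.0, 182.0], [277.0, 228.0], [226.0, 228.0]] [[0.6107435972827017, 0.07040007098976728], [0.6137485966815607, -0.08571828877377821], [0.4734751175933452, -0.08806819435202551], [0.4703999626118165, 0.06695695243588481]] [ 0.54209182 -0.00910736] [0.14038586 0.15614728 0.14029316 0.15505564] -88.89729481606182
```

View pics/m1.png

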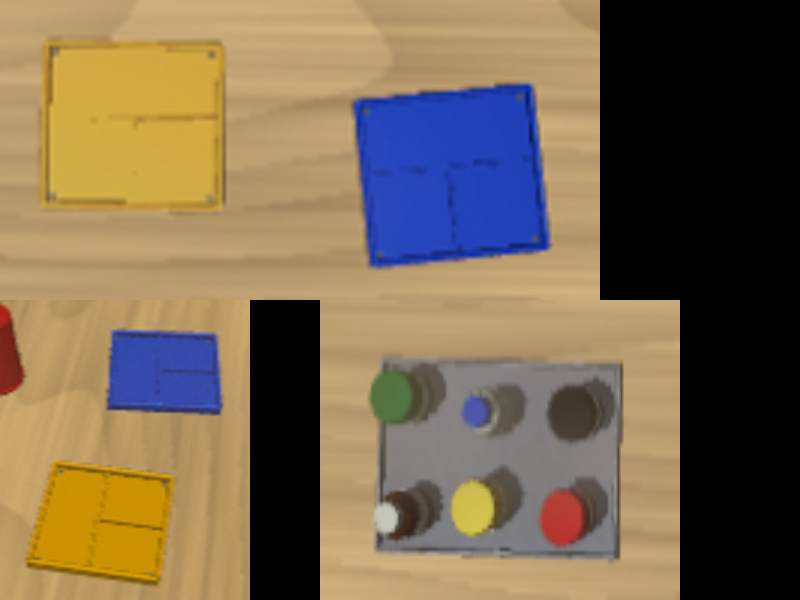

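The blue tray has its small compartments towards the robot, yaw about +7°. The yellow tray has the same layout, yaw about +1°. I'll move over the stock tray.

```bash
python3 - <<'E'
from h import *
shift((.44,.30,.26),90)
E
```

```text
eef [0.1603 0.6556 0.2311] t 0.4 shift mm [-356.2 -279.   -28.8] tooly yaw 76.3 rz -13.7 q7 -0.08 grip 0.998 0.0
```

>>> arm_command(commands=[-0.036, -0.028, -0.029, 0, 0, 0, 1, -0.072, -0.056, -0.029, 0, 0, 0, 1, -0.108, -0.084, -0.029, 0, 0, -3, 1, -0.144, -0.112, -0.029, 0, 0, -7, 1, -0.18, -0.14, -0.029, 0, 0, -11, 1, -0.216, -0.168, -0.029, 0, 0, -13.7, 1, -0.252, -0.196, -0.029, 0, 0, -13.7, 1, -0.288, -0.224, -0.029, 0, 0, -13.7, 1])

```text
t: 1.2
eef_pos: [0.3879, 0.3681, 0.2606]
tool_rot: [0.0, 0.0, 1.0, 0.0]
contact_force: [0.7, 1.0, 0.3]
gripper_width: 1.001
grasp_force: 0.0
```

```bash
python3 - <<'E'
from h import *
shift((.44,.30,.26),90)
E
```

```text
eef [0.3879 0.3681 0.2606] t 1.2 shift mm [-52.2 -68.1   0.6] tooly yaw 90.0 rz -0.0 q7 0.72 grip 1.001 0.0
```

Motion tracks well, and tool axes are now -x, +y and down.

>>> arm_command(commands=[-0.026, -0.034, 0, 0, 0, 0, 1, -0.052, -0.068, 0, 0, 0, 0, 1, -0.052, -0.068, 0, 0, 0, 0, 1, -0.052, -0.068, 0, 0, 0, 0, 1])

```text
t: 1.6
eef_pos: [0.4394, 0.3008, 0.2605]
tool_rot: [0.0, 0.002, 1.0, 0.0]
contact_force: [-0.8, 0.4, 0.3]
gripper_width: 1.0
grasp_force: 0.0
```

```bash
python3 - <<'E'
from h import *
c=cam('wrist');print(get_obs()['eef_pos'],np.round(c['pose'],3).tolist(),c['camera_matrix'][0,0],c['k1'])
i=c['img'][:,:,::-1].copy()
for n,p,z in [('g',(.530,.3925),.064),('w',(.5185,.306),.08),('b',(.5215,.2135),.064),('a',(.4375,.39),.08),('y',(.445,.309),.064),('r',(.438,.222),.064)]:
    u=proj(c,[*p,z])[0];print(n,u.round(1));cv2.drawMarker(i,tuple(int(round(v)) for v in u),(255,0,255),0,10)
cv2.imwrite('pics/w1.png',i);np.save('w1.npy',c,allow_pickle=True)
E
```

```text
[0.43857937 0.30212131 0.2603881 ] [[0.002, 0.96, 0.28, 0.368], [1.0, -0.002, -0.001, 0.302], [-0.0, 0.28, -0.96, 0.403], [0.0, 0.0, 0.0, 1.0]] 309.49972330258004 -0.07037539204486447
g [333.8 245. ]
w [262.3 242.2]
b [184.9 238.7]
a [340.8 172.5]
y [264.9 176.1]
r [187.2 170.2]
```

View pics/w1.png

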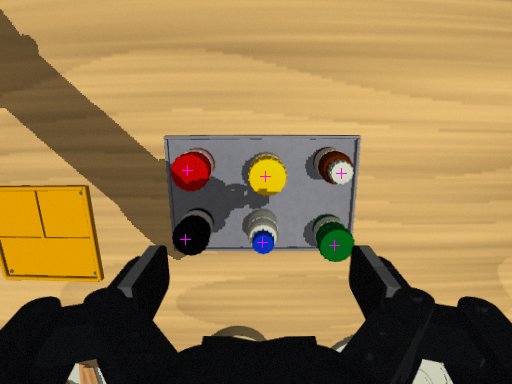

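Marks match the caps to within about 4 px: red (190,171), yellow (268,177), black (190,237), white cap (263,243), amber cap (341,173), green (335,244). I'll pick red now.

>>> arm_command(commands=[0, -0.04, 0.02, 0, 0, 0, 0.75, 0, -0.077, 0.05, 0, 0, 0, 0.75, 0, -0.077, 0.1, 0, 0, 0, 0.75, 0, -0.077, 0.14, 0, 0, 0, 0.75, 0, -0.077, 0.14, 0, 0, 0, 0.75, 0, -0.077, 0.14, 0, 0, 0, 0.75], force=40)

```text
t: 2.25
eef_pos: [0.4383, 0.2259, 0.1207]
tool_rot: [-0.0, -0.001, 1.0, -0.0]
contact_force: [0.5, 0.6, 0.5]
gripper_width: 0.749
grasp_force: 0.0
```

```bash
python3 - <<'E'
from h import *
shift((.439,.225,.02),90)
c=cam('wrist');i=c['img'][:,:,::-1].copy()
for p,z in [((.439,.225),.064)]:
    u=proj(c,[*p,z])[0];cv2.drawMarker(i,tuple(int(round(v)) for v in u),(255,0,255),0,10)
cv2.imwrite('pics/w2.png',i)
E
```

```text
eef [0.4383 0.2259 0.1207] t 2.25 shift mm [ -0.8  -0.9 100.7] tooly yaw 90.1 rz 0.1 q7 1.06 grip 0.749 0.0
```

View pics/w2.png

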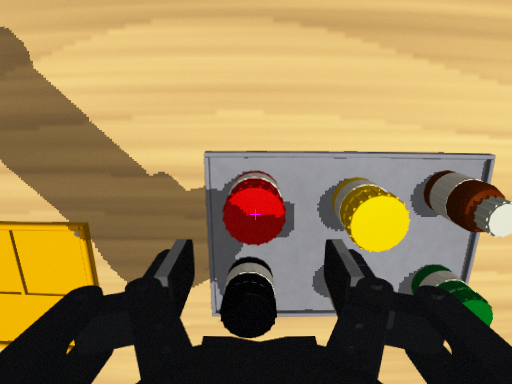

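The red cap is centred at the mark (254,214), so I'll descend and grip.

>>> arm_command(commands=[0, 0, 0.04, 0, 0, 0, 0.75, 0, 0, 0.08, 0, 0, 0, 0.75, 0, 0, 0.1, 0, 0, 0, 0.75, 0, 0, 0.1, 0, 0, 0, 0.75, 0, 0, 0.1, 0, 0, 0, 0.3, 0, 0, 0.1, 0, 0, 0, 0.3, 0, 0, 0.1, 0, 0, 0, 0.3, 0, 0, 0.1, 0, 0, 0, 0.3], force=40)

```text
t: 3.1
eef_pos: [0.4405, 0.226, 0.0226]
tool_rot: [0.002, 0.0, 1.0, 0.001]
contact_force: [-1.2, -0.6, 8.3]
gripper_width: 0.504
grasp_force: 40.9
```

>>> arm_command(commands=[0, 0, -0.03, 0, 0, 0, 0.3, 0, 0, -0.07, 0, 0, 0, 0.3, 0, -0.03, -0.1, 0, 0, 0, 0.3, -0.01, -0.075, -0.1, 0, 0, 0, 0.3, -0.02, -0.12, -0.1, 0, 0, 0, 0.3, -0.03, -0.165, -0.1, 0, 0, 0, 0.3, -0.036, -0.21, -0.1, 0, 0, 0, 0.3, -0.036, -0.255, -0.1, 0, 0, 0, 0.3])

```text
t: 3.9
eef_pos: [0.476, -0.032, 0.122]
tool_rot: [0.002, 0.0, 1.0, 0.0]
contact_force: [1.2, -0.5, -0.8]
gripper_width: 0.508
grasp_force: 41.1
```

```bash
python3 - <<'E'
from h import *
shift((.4767,-.3295,.11),90)
E
```

```text
eef [ 0.476 -0.032  0.122] t 3.9 shift mm [  -0.8 -297.5   11.8] tooly yaw 90.0 rz -0.0 q7 1.63 grip 0.508 41.1
```

>>> arm_command(commands=[0, -0.045, 0, 0, 0, 0, 0.3, 0, -0.09, 0, 0, 0, 0, 0.3, 0, -0.135, 0, 0, 0, 0, 0.3, 0, -0.18, 0, 0, 0, 0, 0.3, 0, -0.225, 0, 0, 0, 0, 0.3, 0, -0.265, 0, 0, 0, 0, 0.3, -0.001, -0.297, 0.01, 0, 0, 0, 0.3, -0.001, -0.297, 0.03, 0, 0, 0, 0.3])

```text
t: 4.7
eef_pos: [0.476, -0.3343, 0.0933]
tool_rot: [0.003, 0.004, 1.0, -0.003]
contact_force: [0.2, 0.7, -1.2]
gripper_width: 0.508
grasp_force: 41.1
```

```bash
python3 - <<'E'
from h import *
shift((.4767,-.3295,.022),90)
c=cam('wrist');i=c['img'][:,:,::-1].copy()
for p in [(.4767,-.3295),(.4677,-.2541),(.5417,-.2835)]:
    u=proj(c,[*p,.004])[0];cv2.drawMarker(i,tuple(int(round(v)) for v in u),(255,0,255),0,10)
cv2.imwrite('pics/w3.png',i)
E
```

```text
eef [ 0.476  -0.3343  0.0933] t 4.7 shift mm [-0.2  5.3 71.2] tooly yaw 89.6 rz -0.4 q7 2.27 grip 0.508 41.1
```

View pics/w3.png

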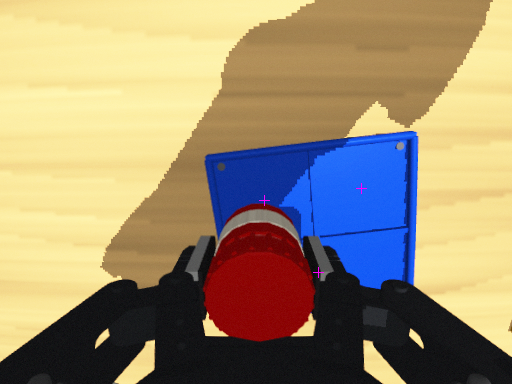

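The pot is held upright, and the marks sit in the compartment centres (265,201) and (361,188). I'll lower and release.

>>> arm_command(commands=[0, 0.003, 0.03, 0, 0, 0, 0.3, 0, 0.004, 0.055, 0, 0, 0, 0.3, 0, 0.004, 0.064, 0, 0, 0, 0.3, 0, 0.004, 0.069, 0, 0, 0, 0.3, 0, 0.004, 0.07, 0, 0, 0, 0.3, 0, 0.004, 0.07, 0, 0, 0, 0.3])

```text
t: 5.35
eef_pos: [0.4753, -0.3223, 0.0227]
tool_rot: [-0.0, 0.0, 1.0, 0.001]
contact_force: [-6.7, 5.3, 12.6]
gripper_width: 0.507
grasp_force: 42.5
```

>>> arm_command(commands=[0, 0, -0.006, 0, 0, 0, 0.3, 0, -0.006, -0.006, 0, 0, 0, 0.3, 0, -0.006, -0.006, 0, 0, 0, 0.3, 0, -0.006, -0.002, 0, 0, 0, 0.3, 0, -0.006, -0.001, 0, 0, 0, 0.3, 0, -0.006, -0.001, 0, 0, 0, 0.3])

```text
t: 5.95
eef_pos: [0.4759, -0.3304, 0.0225]
tool_rot: [0.001, 0.001, 1.0, -0.0]
contact_force: [-3.3, 1.1, 13.0]
gripper_width: 0.503
grasp_force: 42.4
```

>>> arm_command(commands=[0, 0, -0.001, 0, 0, 0, 0.3, 0, 0, -0.001, 0, 0, 0, 0.75, 0, 0, -0.001, 0, 0, 0, 0.75, 0, 0, -0.001, 0, 0, 0, 0.75, 0, 0, -0.03, 0, 0, 0, 0.75, 0, 0, -0.07, 0, 0, 0, 0.75, 0, 0.03, -0.11, 0, 0, 0, 0.75, 0, 0.075, -0.12, 0, 0, 0, 0.75])

```text
t: 6.75
eef_pos: [0.4772, -0.2576, 0.1453]
tool_rot: [0.003, 0.003, 1.0, -0.002]
contact_force: [2.1, 0.0, 0.1]
gripper_width: 0.748
grasp_force: 0.0
```

```bash
python3 - <<'E'
from h import *
shift((.446,.311,.122),90)
cv2.imwrite('pics/w4.png',cam('wrist')['img'][:,:,::-1])
E
```

```text
eef [ 0.4772 -0.2576  0.1453] t 6.75 shift mm [ 34.8 568.5  20.8] tooly yaw 89.6 rz -0.4 q7 2.11 grip 0.748 0.0
```

View pics/w4.png

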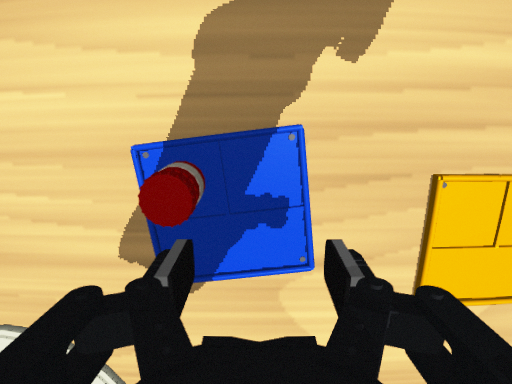

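The red pot stands upright in its compartment at (175,192). Yellow next.

>>> arm_command(commands=[0, 0.047, 0, 0, 0, 0, 0.75, 0, 0.094, 0, 0, 0, 0, 0.75, 0, 0.141, 0, 0, 0, 0, 0.75, 0.005, 0.188, 0, 0, 0, 0, 0.75, 0.01, 0.235, 0, 0, 0, 0, 0.75, 0.015, 0.282, 0, 0, 0, 0, 0.75, 0.02, 0.329, 0, 0, 0, 0, 0.75, 0.025, 0.376, 0, 0, 0, 0, 0.75])

```text
t: 7.6
eef_pos: [0.45, 0.1235, 0.1411]
tool_rot: [-0.0, 0.0, 1.0, 0.0]
contact_force: [1.2, -0.1, -0.4]
gripper_width: 0.747
grasp_force: 0.0
```

>>> arm_command(commands=[0, 0.047, 0, 0, 0, 0, 0.75, 0.005, 0.094, 0, 0, 0, 0, 0.75, 0.01, 0.141, 0, 0, 0, 0, 0.75, 0.01, 0.175, 0.01, 0, 0, 0, 0.75, 0.01, 0.192, 0.02, 0, 0, 0, 0.75, 0.01, 0.192, 0.02, 0, 0, 0, 0.75, 0.01, 0.192, 0.02, 0, 0, 0, 0.75])

```text
t: 8.3
eef_pos: [0.4408, 0.3117, 0.1205]
tool_rot: [-0.001, 0.001, 1.0, -0.001]
contact_force: [0.1, -1.1, 0.9]
gripper_width: 0.746
grasp_force: 0.0
```

```bash
python3 - <<'E'
from h import *
shift((.446,.311,.02),90)
c=cam('wrist');i=c['img'][:,:,::-1].copy()
for p,z in [((.446,.311),.064),((.521,.218),.064),((.4375,.39),.08),((.5185,.306),.08)]:
    u=proj(c,[*p,z])[0];cv2.drawMarker(i,tuple(int(round(v)) for v in u),(255,0,255),0,10)
cv2.imwrite('pics/w5.png',i)
E
```

```text
eef [0.4408 0.3117 0.1205] t 8.3 shift mm [ -5.3  -0.4 100.5] tooly yaw 89.9 rz -0.1 q7 0.91 grip 0.746 0.0
```

View pics/w5.png

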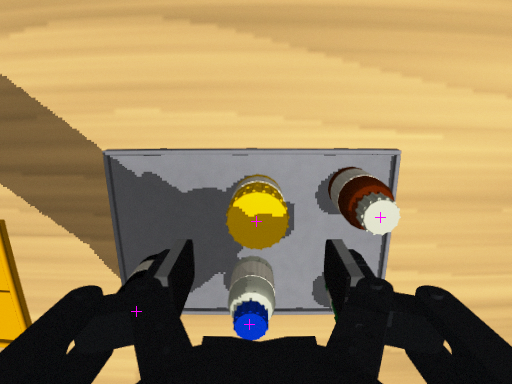

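The yellow cap is at the mark (258,221), and the amber and white marks also agree. I'll descend, grip and lift.

>>> arm_command(commands=[-0.004, 0, 0.04, 0, 0, 0, 0.75, -0.005, 0, 0.08, 0, 0, 0, 0.75, -0.005, 0, 0.1, 0, 0, 0, 0.75, -0.005, 0, 0.1, 0, 0, 0, 0.75, -0.005, 0, 0.1, 0, 0, 0, 0.3, -0.005, 0, 0.1, 0, 0, 0, 0.3, -0.005, 0, 0.1, 0, 0, 0, 0.3, -0.005, 0, 0.1, 0, 0, 0, 0.3])

```text
t: 9.15
eef_pos: [0.4469, 0.314, 0.0228]
tool_rot: [0.001, 0.001, 1.0, 0.001]
contact_force: [-0.0, -2.2, 7.7]
gripper_width: 0.507
grasp_force: 41.2
```

>>> arm_command(commands=[0, 0, -0.03, 0, 0, 0, 0.3, 0, 0, -0.07, 0, 0, 0, 0.3, 0, -0.03, -0.1, 0, 0, 0, 0.3, 0, -0.075, -0.1, 0, 0, 0, 0.3, 0, -0.12, -0.1, 0, 0, 0, 0.3, -0.01, -0.165, -0.1, 0, 0, 0, 0.3, -0.015, -0.21, -0.1, 0, 0, 0, 0.3, -0.02, -0.255, -0.1, 0, 0, 0, 0.3])

```text
t: 9.95
eef_pos: [0.4658, 0.0572, 0.1219]
tool_rot: [0.001, 0.0, 1.0, 0.0]
contact_force: [0.8, -0.1, -1.4]
gripper_width: 0.503
grasp_force: 41.2
```

```bash
python3 - <<'E'
from h import *
shift((.4677,-.2521,.12),90)
E
```

```text
eef [0.4658 0.0572 0.1219] t 9.95 shift mm [  -2.  -309.3    1.7] tooly yaw 90.0 rz -0.0 q7 1.41 grip 0.503 41.2
```

>>> arm_command(commands=[0, -0.045, 0, 0, 0, 0, 0.3, 0, -0.09, 0, 0, 0, 0, 0.3, 0, -0.135, 0, 0, 0, 0, 0.3, 0, -0.18, 0, 0, 0, 0, 0.3, -0.002, -0.225, 0, 0, 0, 0, 0.3, -0.002, -0.27, 0, 0, 0, 0, 0.3, -0.002, -0.307, 0, 0, 0, 0, 0.3, -0.002, -0.307, 0, 0, 0, 0, 0.3])

```text
t: 10.75
eef_pos: [0.4666, -0.2546, 0.1222]
tool_rot: [0.001, 0.004, 1.0, -0.002]
contact_force: [-0.9, 0.6, -0.8]
gripper_width: 0.505
grasp_force: 41.3
```

```bash
python3 - <<'E'
from h import *
shift((.4677,-.2501,.022),90)
E
```

```text
eef [ 0.4666 -0.2546  0.1222] t 10.75 shift mm [ -0.9   4.9 100.2] tooly yaw 89.5 rz -0.5 q7 2.10 grip 0.505 41.3
```

>>> arm_command(commands=[0, 0, 0.04, 0, 0, 0, 0.3, 0, 0, 0.075, 0, 0, 0, 0.3, 0, 0, 0.093, 0, 0, 0, 0.3, 0, 0, 0.098, 0, 0, 0, 0.3, 0, 0, 0.099, 0, 0, 0, 0.3, 0, 0, 0.099, 0, 0, 0, 0.3])

```text
t: 11.35
eef_pos: [0.4675, -0.2476, 0.0231]
tool_rot: [0.0, 0.0, 1.0, 0.0]
contact_force: [0.5, -1.0, -1.7]
gripper_width: 0.507
grasp_force: 41.5
```

>>> arm_command(commands=[0, 0, 0.001, 0, 0, 0, 0.3, 0, 0, 0.001, 0, 0, 0, 0.3, 0, 0, 0.001, 0, 0, 0, 0.65, 0, 0, 0.001, 0, 0, 0, 0.65, 0, 0, 0.001, 0, 0, 0, 0.65, 0, 0, -0.03, 0, 0, 0, 0.65, 0, 0, -0.07, 0, 0, 0, 0.65, 0, 0.03, -0.11, 0, 0, 0, 0.7])

```text
t: 12.15
eef_pos: [0.4669, -0.2217, 0.1336]
tool_rot: [0.0, 0.003, 1.0, -0.001]
contact_force: [2.2, 1.5, 1.1]
gripper_width: 0.7
grasp_force: 0.0
```

```bash
python3 - <<'E'
from h import *
shift((.4375,.39,.14),90)
cv2.imwrite('pics/w6.png',cam('wrist')['img'][:,:,::-1])
E
```

```text
eef [ 0.4669 -0.2217  0.1336] t 12.15 shift mm [ 33.5 611.5  -7.9] tooly yaw 89.6 rz -0.4 q7 2.04 grip 0.7 0.0
```

View pics/w6.png

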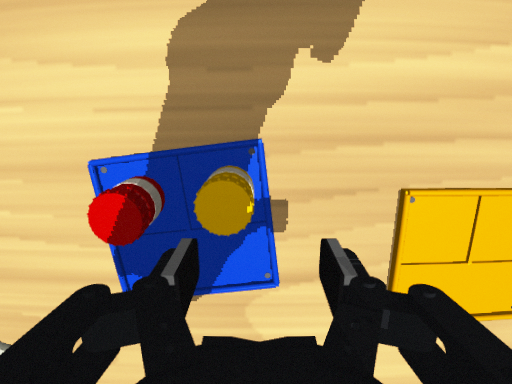

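Both pots stand upright in their own compartments, red at (125,210) and yellow at (226,202). Amber next.

>>> arm_command(commands=[0, 0.047, -0.008, 0, 0, 0, 0.7, 0, 0.094, -0.008, 0, 0, 0, 0.7, 0, 0.141, -0.008, 0, 0, 0, 0.7, 0.005, 0.188, -0.008, 0, 0, 0, 0.7, 0.01, 0.235, -0.008, 0, 0, 0, 0.7, 0.015, 0.282, -0.008, 0, 0, 0, 0.7, 0.02, 0.329, -0.008, 0, 0, 0, 0.7, 0.025, 0.376, -0.008, 0, 0, 0, 0.7])

```text
t: 13.0
eef_pos: [0.4422, 0.1596, 0.1404]
tool_rot: [0.0, 0.0, 1.0, 0.0]
contact_force: [1.3, -0.1, -0.9]
gripper_width: 0.704
grasp_force: 0.0
```

>>> arm_command(commands=[0, 0.047, 0, 0, 0, 0, 0.7, 0.005, 0.094, 0, 0, 0, 0, 0.7, 0.008, 0.141, 0, 0, 0, 0, 0.7, 0.008, 0.188, 0, 0, 0, 0, 0.7, 0.008, 0.233, 0, 0, 0, 0, 0.7, 0.008, 0.233, 0, 0, 0, 0, 0.7, 0.008, 0.233, 0, 0, 0, 0, 0.7])

```text
t: 13.7
eef_pos: [0.4342, 0.3916, 0.1398]
tool_rot: [-0.0, -0.001, 1.0, -0.0]
contact_force: [0.5, -0.3, 0.6]
gripper_width: 0.702
grasp_force: 0.0
```

```bash
python3 - <<'E'
from h import *
shift((.4375,.39,.02),90)
c=cam('wrist');i=c['img'][:,:,::-1].copy()
for p,z in [((.4375,.39),.08),((.4375,.39),.004),((.521,.218),.064),((.5185,.306),.08)]:
    u=proj(c,[*p,z])[0];cv2.drawMarker(i,tuple(int(round(v)) for v in u),(255,0,255),0,10)
cv2.imwrite('pics/w7.png',i)
E
```

```text
eef [0.4342 0.3916 0.1398] t 13.7 shift mm [ -3.4  -1.6 119.8] tooly yaw 90.1 rz 0.1 q7 0.78 grip 0.702 0.0
```

View pics/w7.png

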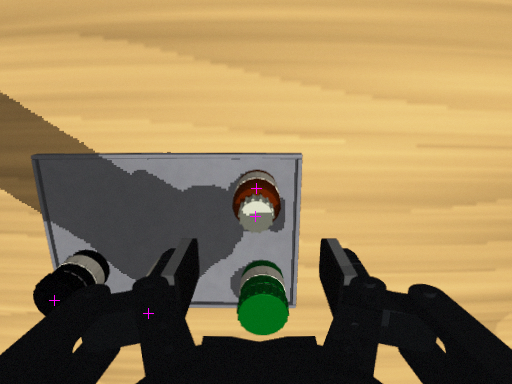

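The amber bottle's cap is at (255,215) under the mark. I'll descend, grip and lift.

>>> arm_command(commands=[-0.003, -0.001, 0.04, 0, 0, 0, 0.7, -0.003, -0.001, 0.08, 0, 0, 0, 0.7, -0.003, -0.001, 0.115, 0, 0, 0, 0.7, -0.003, -0.001, 0.121, 0, 0, 0, 0.7, -0.003, -0.001, 0.121, 0, 0, 0, 0.25, -0.003, -0.001, 0.121, 0, 0, 0, 0.25, -0.003, -0.001, 0.121, 0, 0, 0, 0.25, -0.003, -0.001, 0.121, 0, 0, 0, 0.25])

```text
t: 14.55
eef_pos: [0.4386, 0.3903, 0.0208]
tool_rot: [0.001, 0.0, 1.0, 0.001]
contact_force: [0.5, 0.1, -1.8]
gripper_width: 0.436
grasp_force: 40.1
```

>>> arm_command(commands=[0, 0, -0.03, 0, 0, 0, 0.25, 0, 0, -0.07, 0, 0, 0, 0.25, 0, -0.03, -0.11, 0, 0, 0, 0.25, 0, -0.075, -0.11, 0, 0, 0, 0.25, -0.01, -0.12, -0.11, 0, 0, 0, 0.25, -0.02, -0.165, -0.11, 0, 0, 0, 0.25, -0.03, -0.21, -0.11, 0, 0, 0, 0.25, -0.04, -0.255, -0.11, 0, 0, 0, 0.25])

```text
t: 15.35
eef_pos: [0.4781, 0.1331, 0.1304]
tool_rot: [0.001, 0.0, 1.0, 0.001]
contact_force: [1.3, -0.1, -0.7]
gripper_width: 0.438
grasp_force: 40.6
```

```bash
python3 - <<'E'
from h import *
shift((.5437,-.287,.12),90)
E
```

```text
eef [0.4781 0.1331 0.1304] t 15.35 shift mm [ -65.7 -420.1   10.1] tooly yaw 90.0 rz -0.0 q7 1.25 grip 0.438 40.6
```

>>> arm_command(commands=[-0.01, -0.045, 0, 0, 0, 0, 0.25, -0.02, -0.09, 0, 0, 0, 0, 0.25, -0.03, -0.135, 0, 0, 0, 0, 0.25, -0.04, -0.18, 0, 0, 0, 0, 0.25, -0.05, -0.225, 0, 0, 0, 0, 0.25, -0.058, -0.27, 0, 0, 0, 0, 0.25, -0.066, -0.315, 0, 0, 0, 0, 0.25, -0.066, -0.36, 0, 0, 0, 0, 0.25])

```text
t: 16.15
eef_pos: [0.5447, -0.2271, 0.1303]
tool_rot: [0.001, -0.0, 1.0, -0.0]
contact_force: [0.4, 0.6, -0.3]
gripper_width: 0.434
grasp_force: 40.6
```

>>> arm_command(commands=[0, -0.04, 0, 0, 0, 0, 0.25, 0, -0.058, 0, 0, 0, 0, 0.25, 0, -0.058, 0.04, 0, 0, 0, 0.25, 0, -0.058, 0.07, 0, 0, 0, 0.25, 0, -0.058, 0.09, 0, 0, 0, 0.25, 0, -0.058, 0.09, 0, 0, 0, 0.25, 0, -0.058, 0.09, 0, 0, 0, 0.25])

```text
t: 16.85
eef_pos: [0.5438, -0.2829, 0.04]
tool_rot: [0.0, 0.0, 1.0, 0.0]
contact_force: [-0.8, -0.3, -0.2]
gripper_width: 0.434
grasp_force: 40.5
```

```bash
python3 - <<'E'
from h import *
shift((.5427,-.2855,.0208),90)
cv2.imwrite('pics/w8.png',cam('wrist')['img'][:,:,::-1])
E
```

```text
eef [ 0.5438 -0.2829  0.04  ] t 16.85 shift mm [ 1.1 -2.6 19.1] tooly yaw 90.0 rz -0.0 q7 2.13 grip 0.434 40.5
```

View pics/w8.png

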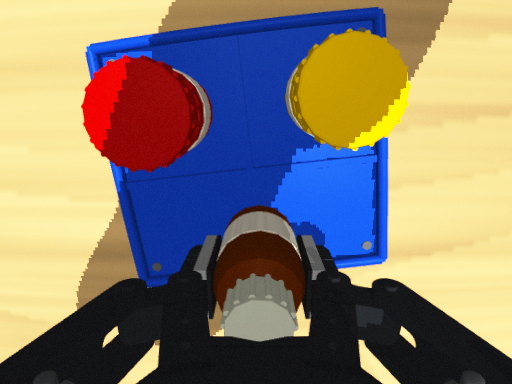

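The amber bottle hangs over the long compartment with its base at about (258,215), between the rib (row ~167) and the rim. I'll lower and release.

>>> arm_command(commands=[0, 0, 0.012, 0, 0, 0, 0.25, 0, 0, 0.018, 0, 0, 0, 0.25, 0, 0, 0.02, 0, 0, 0, 0.25, 0, 0, 0.02, 0, 0, 0, 0.25, 0, 0, 0.02, 0, 0, 0, 0.25])

```text
t: 17.4
eef_pos: [0.5437, -0.2832, 0.0205]
tool_rot: [0.0, 0.0, 1.0, 0.0]
contact_force: [-3.6, 3.0, 11.1]
gripper_width: 0.438
grasp_force: 41.8
```

>>> arm_command(commands=[0, 0, 0, 0, 0, 0, 0.6, 0, 0, 0, 0, 0, 0, 0.6, 0, 0, 0, 0, 0, 0, 0.6, 0, 0, -0.03, 0, 0, 0, 0.6, 0, 0, -0.075, 0, 0, 0, 0.7, 0, 0.02, -0.12, 0, 0, 0, 0.7, 0, 0.065, -0.12, 0, 0, 0, 0.75, 0, 0.112, -0.12, 0, 0, 0, 0.75])

```text
t: 18.2
eef_pos: [0.5444, -0.1717, 0.1411]
tool_rot: [0.002, 0.002, 1.0, -0.001]
contact_force: [0.6, 1.1, -0.2]
gripper_width: 0.747
grasp_force: 0.0
```

```bash
python3 - <<'E'
from h import *
shift((.521,.218,.14),90)
E
```

```text
eef [ 0.5444 -0.1717  0.1411] t 18.2 shift mm [ 24.8 389.6   0.6] tooly yaw 89.8 rz -0.2 q7 1.89 grip 0.747 0.0
```

>>> arm_command(commands=[0, 0.047, 0, 0, 0, 0, 0.75, 0.005, 0.094, 0, 0, 0, 0, 0.75, 0.01, 0.141, 0, 0, 0, 0, 0.75, 0.015, 0.188, 0, 0, 0, 0, 0.75, 0.02, 0.235, 0, 0, 0, 0, 0.75, 0.023, 0.282, 0, 0, 0, 0, 0.75, 0.023, 0.329, 0, 0, 0, 0, 0.75, 0.023, 0.376, 0, 0, 0, 0, 0.75])

```text
t: 19.0
eef_pos: [0.5204, 0.2065, 0.1393]
tool_rot: [0.0, 0.0, 1.0, 0.0]
contact_force: [1.4, -0.3, -0.3]
gripper_width: 0.748
grasp_force: 0.0
```

>>> arm_command(commands=[0, 0.013, 0, 0, 0, 0, 0.75, 0, 0.013, 0, 0, 0, 0, 0.75, 0, 0.013, 0, 0, 0, 0, 0.75])

```text
t: 19.3
eef_pos: [0.5208, 0.2159, 0.139]
tool_rot: [-0.0, 0.001, 1.0, -0.001]
contact_force: [0.5, -1.3, 0.6]
gripper_width: 0.749
grasp_force: 0.0
```

```bash
python3 - <<'E'
from h import *
shift((.521,.218,.02),90)
c=cam('wrist');i=c['img'][:,:,::-1].copy()
for p,z in [((.521,.218),.064),((.5185,.306),.08)]:
    u=proj(c,[*p,z])[0];cv2.drawMarker(i,tuple(int(round(v)) for v in u),(255,0,255),0,10)
t=cv2.resize(cam('top')['img'][170:260,90:390,::-1],None,fx=2.6,fy=2.6)
o=np.zeros((600,800,3),np.uint8);o[:360,:512]=i[24:];o[362:596,:780]=t
cv2.imwrite('pics/w9.png',o)
E
```

```text
eef [0.5208 0.2159 0.139 ] t 19.3 shift mm [ -0.3   2.2 119. ] tooly yaw 89.9 rz -0.1 q7 1.14 grip 0.749 0.0
```

View pics/w9.png

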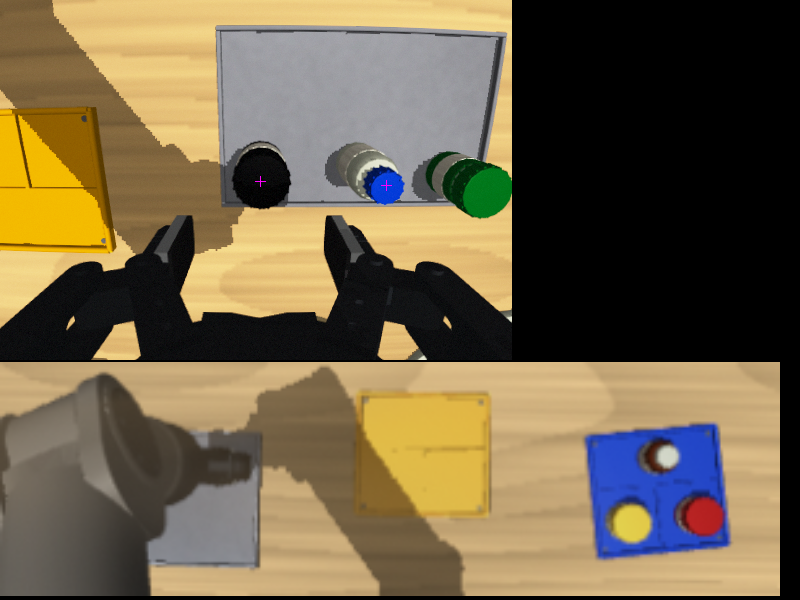

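The blue kit is complete: amber (660,456), yellow (630,523) and red (702,516) all stand in their compartments. The black cap is at its mark (260,181), so I'll take it now.

>>> arm_command(commands=[0, 0, 0.04, 0, 0, 0, 0.72, 0, 0, 0.08, 0, 0, 0, 0.72, 0, 0, 0.115, 0, 0, 0, 0.72, 0, 0, 0.119, 0, 0, 0, 0.72, 0, 0, 0.119, 0, 0, 0, 0.3, 0, 0, 0.119, 0, 0, 0, 0.3, 0, 0, 0.119, 0, 0, 0, 0.3, 0, 0, 0.119, 0, 0, 0, 0.3])

```text
t: 20.2
eef_pos: [0.5217, 0.218, 0.0218]
tool_rot: [0.001, 0.0, 1.0, 0.001]
contact_force: [-0.7, -0.3, -1.3]
gripper_width: 0.507
grasp_force: 40.6
```

>>> arm_command(commands=[0, 0, -0.03, 0, 0, 0, 0.3, 0, 0, -0.07, 0, 0, 0, 0.3, 0, -0.03, -0.1, 0, 0, 0, 0.3, 0, -0.075, -0.1, 0, 0, 0, 0.3, 0.005, -0.12, -0.1, 0, 0, 0, 0.3, 0.01, -0.16, -0.1, 0, 0, 0, 0.3, 0.01, -0.187, -0.1, 0, 0, 0, 0.3, 0.01, -0.187, -0.1, 0, 0, 0, 0.3])

```text
t: 21.0
eef_pos: [0.5104, 0.0257, 0.1213]
tool_rot: [0.001, 0.004, 1.0, -0.001]
contact_force: [1.3, 1.3, -1.7]
gripper_width: 0.504
grasp_force: 41.0
```

```bash
python3 - <<'E'
from h import *
shift((.510,.030,.022),90)
E
```

```text
eef [0.5104 0.0257 0.1213] t 21.0 shift mm [ 0.6  4.4 99.2] tooly yaw 89.6 rz -0.4 q7 1.49 grip 0.504 41.0
```

>>> arm_command(commands=[0, 0, 0.04, 0, 0, 0, 0.3, 0, 0, 0.075, 0, 0, 0, 0.3, 0, 0, 0.093, 0, 0, 0, 0.3, 0, 0, 0.099, 0, 0, 0, 0.3, 0, 0, 0.1, 0, 0, 0, 0.3, 0, 0, 0.1, 0, 0, 0, 0.3])

```text
t: 21.6
eef_pos: [0.5114, 0.0315, 0.0211]
tool_rot: [0.001, -0.0, 1.0, 0.0]
contact_force: [-0.7, -0.9, -1.2]
gripper_width: 0.507
grasp_force: 41.0
```

>>> arm_command(commands=[0, 0, 0, 0, 0, 0, 0.3, 0, 0, 0, 0, 0, 0, 0.65, 0, 0, 0, 0, 0, 0, 0.65, 0, 0, 0, 0, 0, 0, 0.65, 0, 0, -0.03, 0, 0, 0, 0.7, 0, 0, -0.075, 0, 0, 0, 0.7, 0, 0.02, -0.118, 0, 0, 0, 0.7, 0, 0.065, -0.118, 0, 0, 0, 0.7])

```text
t: 22.4
eef_pos: [0.5148, 0.0928, 0.144]
tool_rot: [0.005, 0.004, 1.0, 0.001]
contact_force: [1.8, 0.9, 0.2]
gripper_width: 0.697
grasp_force: 0.0
```

```bash
python3 - <<'E'
from h import *
shift((.5185,.306,.14),90)
E
```

```text
eef [0.5148 0.0928 0.144 ] t 22.4 shift mm [ -1.8 213.2   4.3] tooly yaw 89.5 rz -0.5 q7 1.35 grip 0.697 0.0
```

>>> arm_command(commands=[-0.002, 0.045, 0, 0, 0, 0, 0.7, -0.005, 0.09, 0, 0, 0, 0, 0.7, -0.006, 0.135, 0, 0, 0, 0, 0.7, -0.006, 0.18, 0, 0, 0, 0, 0.7, -0.006, 0.21, 0, 0, 0, 0, 0.7, -0.006, 0.21, 0, 0, 0, 0, 0.7, -0.006, 0.21, 0, 0, 0, 0, 0.7])

```text
t: 23.1
eef_pos: [0.5165, 0.3059, 0.138]
tool_rot: [-0.0, -0.0, 1.0, -0.0]
contact_force: [0.6, -1.1, 0.3]
gripper_width: 0.699
grasp_force: 0.0
```

```bash
python3 - <<'E'
from h import *
shift((.5185,.306,.02),90)
c=cam('wrist');i=c['img'][:,:,::-1].copy()
for p,z in [((.5185,.306),.004),((.5185,.306),.08)]:
    u=proj(c,[*p,z])[0];cv2.drawMarker(i,tuple(int(round(v)) for v in u),(255,0,255),0,10)
cv2.imwrite('pics/w10.png',i)
E
```

```text
eef [0.5165 0.3059 0.138 ] t 23.1 shift mm [ -2.1   0.2 118. ] tooly yaw 90.0 rz 0.0 q7 1.01 grip 0.699 0.0
```

View pics/w10.png

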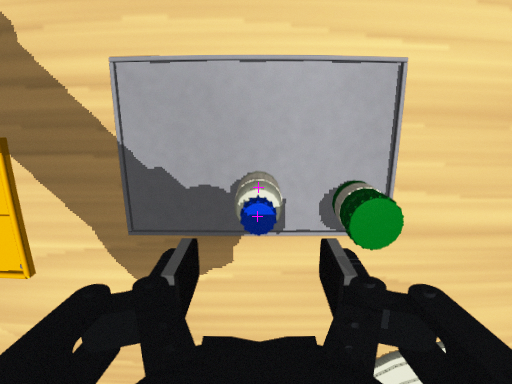

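The white bottle's cap is at (258,215) under the mark, and green is clear at (370,220). I'll grip and carry.

>>> arm_command(commands=[-0.002, 0, 0.04, 0, 0, 0, 0.65, -0.002, 0, 0.08, 0, 0, 0, 0.65, -0.002, 0, 0.112, 0, 0, 0, 0.65, -0.002, 0, 0.118, 0, 0, 0, 0.65, -0.002, 0, 0.118, 0, 0, 0, 0.25, -0.002, 0, 0.118, 0, 0, 0, 0.25, -0.002, 0, 0.118, 0, 0, 0, 0.25, -0.002, 0, 0.118, 0, 0, 0, 0.25])

```text
t: 23.95
eef_pos: [0.5197, 0.3061, 0.0218]
tool_rot: [0.001, 0.0, 1.0, 0.001]
contact_force: [0.0, -0.1, -1.3]
gripper_width: 0.436
grasp_force: 40.1
```

>>> arm_command(commands=[0, 0, -0.03, 0, 0, 0, 0.25, 0, 0, -0.07, 0, 0, 0, 0.25, 0, -0.03, -0.11, 0, 0, 0, 0.25, -0.01, -0.075, -0.11, 0, 0, 0, 0.25, -0.02, -0.12, -0.11, 0, 0, 0, 0.25, -0.03, -0.165, -0.11, 0, 0, 0, 0.25, -0.04, -0.21, -0.11, 0, 0, 0, 0.25, -0.05, -0.255, -0.11, 0, 0, 0, 0.25])

```text
t: 24.75
eef_pos: [0.5691, 0.0489, 0.1314]
tool_rot: [0.001, 0.0, 1.0, 0.0]
contact_force: [1.3, -0.8, -0.7]
gripper_width: 0.437
grasp_force: 40.4
```

>>> arm_command(commands=[-0.013, -0.04, 0, 0, 0, 0, 0.25, -0.013, -0.059, 0, 0, 0, 0, 0.25, -0.013, -0.059, 0.03, 0, 0, 0, 0.25, -0.013, -0.059, 0.065, 0, 0, 0, 0.25, -0.013, -0.059, 0.09, 0, 0, 0, 0.25, -0.013, -0.059, 0.09, 0, 0, 0, 0.25, -0.013, -0.059, 0.09, 0, 0, 0, 0.25])

```text
t: 25.45
eef_pos: [0.5819, -0.0084, 0.0411]
tool_rot: [0.0, 0.0, 1.0, -0.0]
contact_force: [0.6, 0.7, -0.8]
gripper_width: 0.435
grasp_force: 40.5
```

```bash
python3 - <<'E'
from h import *
shift((.582,-.008,.0208),90)
cv2.imwrite('pics/w11.png',cam('wrist')['img'][:,:,::-1])
E
```

```text
eef [ 0.5819 -0.0084  0.0411] t 25.45 shift mm [-0.1  0.4 20.3] tooly yaw 90.0 rz -0.0 q7 1.61 grip 0.435 40.5
```

View pics/w11.png

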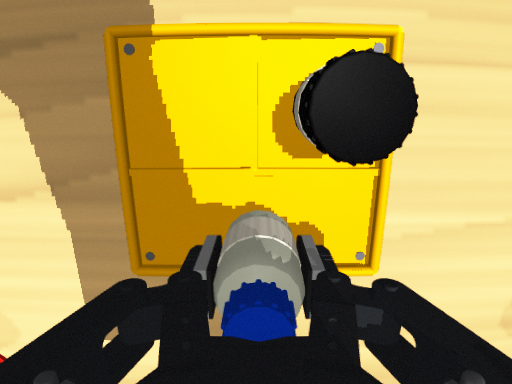

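Black stands in its compartment at (350,105), and the white bottle is over the long one. I'll lower, release and retreat.

>>> arm_command(commands=[0, 0, 0.012, 0, 0, 0, 0.25, 0, 0, 0.018, 0, 0, 0, 0.25, 0, 0, 0.02, 0, 0, 0, 0.25, 0, 0, 0.02, 0, 0, 0, 0.25, 0, 0, 0.02, 0, 0, 0, 0.25])

```text
t: 26.0
eef_pos: [0.5815, -0.0083, 0.0208]
tool_rot: [-0.0, 0.0, 1.0, 0.0]
contact_force: [-1.5, 0.7, 5.3]
gripper_width: 0.436
grasp_force: 41.1
```

>>> arm_command(commands=[0, 0, 0, 0, 0, 0, 0.6, 0, 0, 0, 0, 0, 0, 0.6, 0, 0, 0, 0, 0, 0, 0.6, 0, 0, -0.03, 0, 0, 0, 0.6, 0, 0, -0.075, 0, 0, 0, 0.7, 0, 0, -0.12, 0, 0, 0, 0.7, 0, 0.04, -0.15, 0, 0, 0, 0.7, 0, 0.08, -0.16, 0, 0, 0, 0.7])

```text
t: 26.8
eef_pos: [0.5839, 0.0711, 0.1845]
tool_rot: [0.003, 0.002, 1.0, 0.001]
contact_force: [0.9, 0.3, -0.4]
gripper_width: 0.7
grasp_force: 0.0
```

>>> arm_command(commands=[0, 0.045, 0, 0, 0, 0, 0.7, 0, 0.09, 0, 0, 0, 0, 0.7, 0, 0.1, 0, 0, 0, 0, 0.7, 0, 0.1, 0, 0, 0, 0, 0.7, 0, 0.1, 0, 0, 0, 0, 0.7])

```text
t: 27.3
eef_pos: [0.5818, 0.1698, 0.18]
tool_rot: [-0.0, 0.001, 1.0, -0.001]
contact_force: [0.0, -0.2, -0.5]
gripper_width: 0.698
grasp_force: 0.0
```

```bash
python3 - <<'E'
from h import *
o=get_obs();print(o['eef_pos'],o['joint_vel'])
a=cam('side')['img'][120:384,190:340,::-1];b=cam('top')['img'][120:260,90:390,::-1]
im=np.zeros((600,800,3),np.uint8);im[:528,:300]=cv2.resize(a,(300,528));im[:233,300:800]=cv2.resize(b,(500,233))
cv2.imwrite('pics/f.png',im)
E
```

```text
[0.58177765 0.16979779 0.1800464 ] [ 2.18772922e-02 -5.04335285e-03  1.87897925e-02  7.88182602e-03
 -1.53581826e-03 -5.17448020e-05  2.63238896e-04]
```

View pics/f.png

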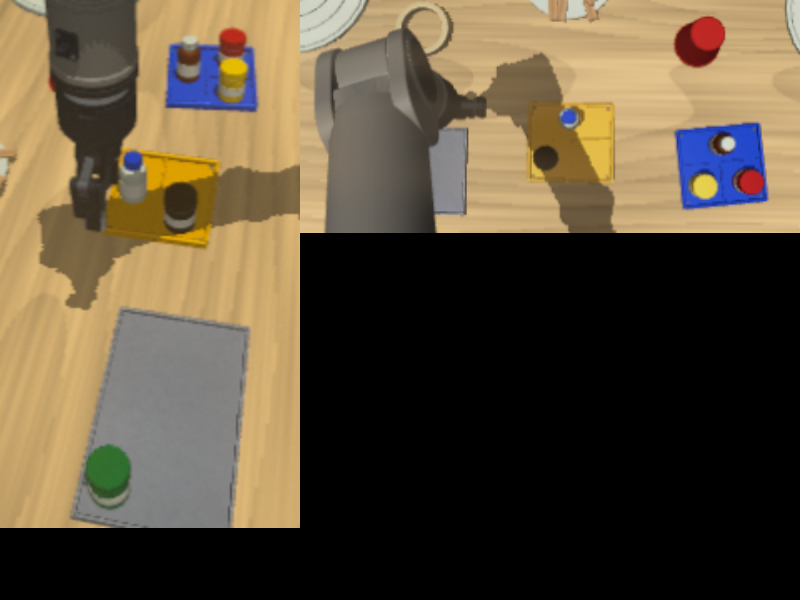

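All five items stand upright in the right compartments. Green (108,475) and the red cup (700,40) haven't moved, and the arm is clear.

```bash
python3 -c "
from station import *
print(hand_in())"
```

```text
the job is handed in; nothing more can be done
None
```

Both kits are made up and the job is handed in: red pot, yellow pot and amber bottle in the blue tray, black pot and white bottle in the yellow tray, all upright in their compartments, with the green pot and red cup left in place; the last move ended at about 27 s.

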